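# Find the loose hold-down bolt and hold its cover open

### The job

One of the three hold-down bolts in the anchor block on the worktop has lost its packing and sits loose before the drive: with all covers shut, tap the bolt heads from above one after another until one gives way and drops. Then take the hinged cover round that bolt by its handle, lift it more than half way to upright and finish while still holding it open, so that I can put new packing in. Leave the other two covers shut and do not knock the small things beside the block.

Things in the scene. Friction and masses are not known exactly. Their poses are not given: they have to be found in the camera images.
- block: grey painted metal anchor block screwed to the worktop, 92 x 262 x 30 mm; origin under it on the line of the bolts, its y axis along the row of bolts (pitch 82 mm), x away from the robot towards the hinges, z up. It reaches 42 mm in front of and 50 mm behind the origin. In each of its three bores stands one hold-down bolt; any one of the three may be the loose one.
- bolt_1_top (a point): centre of the top face of the left (+y of the block) hexagonal steel bolt head, 24 mm across its corners, top 54 mm over the worktop and 20 mm above the cover plate through whose round 32 mm opening it stands
- bolt_1 (a joint): how far the left (+y of the block) bolt has sunk (m): 0 at the start. The loose bolt slides down up to 0.008 under a push of about 3 N and stays down; a tight bolt gives less than 0.003 under 25 N
- cover_1_handle (a point): steel cover round the left (+y of the block) bolt: a 60 x 60 x 4 mm plate lying on the block with a narrow handle bar towards the robot. This point is the middle of the handle bar (39 mm over the worktop when shut). Directions as the block's when shut: the bar is 12 mm wide (y), 18 mm tall (z) and 51 mm long (x, from -18 to +33 mm of this point); its front 34 mm overhang the block's front edge; the plate begins 32 mm behind this point. The cover weighs 0.12 kg
- cover_1_hinge (a point): middle of the hinge axis of the left (+y of the block) cover, along the block's y, 94 mm behind and 4.5 mm below the middle of the handle bar when shut
- cover_1 (a joint): opening angle of the left (+y of the block) cover (rad): 0 shut, handle rises as it grows, stop at 1.4; it falls shut when let go
- bolt_2_top (a point): centre of the top face of the middle hexagonal steel bolt head, 24 mm across its corners, top 54 mm over the worktop and 20 mm above the cover plate through whose round 32 mm opening it stands
- bolt_2 (a joint): how far the middle bolt has sunk (m): 0 at the start. The loose bolt slides down up to 0.008 under a push of about 3 N and stays down; a tight bolt gives less than 0.003 under 25 N
- cover_2_handle (a point): steel cover round the middle bolt: a 60 x 60 x 4 mm plate lying on the block with a narrow handle bar towards the robot. This point is the middle of the handle bar (39 mm over the worktop when shut). Directions as the block's when shut: the bar is 12 mm wide (y), 18 mm tall (z) and 51 mm long (x, from -18 to +33 mm of this point); its front 34 mm overhang the block's front edge; the plate begins 32 mm behind this point. The cover weighs 0.12 kg
- cover_2_hinge (a point): middle of the hinge axis of the middle cover, along the block's y, 94 mm behind and 4.5 mm below the middle of the handle bar when shut
- cover_2 (a joint): opening angle of the middle cover (rad): 0 shut, handle rises as it grows, stop at 1.4; it falls shut when let go
- bolt_3_top (a point): centre of the top face of the right (-y of the block) hexagonal steel bolt head, 24 mm across its corners, top 54 mm over the worktop and 20 mm above the cover plate through whose round 32 mm opening it stands
- bolt_3 (a joint): how far the right (-y of the block) bolt has sunk (m): 0 at the start. The loose bolt slides down up to 0.008 under a push of about 3 N and stays down; a tight bolt gives less than 0.003 under 25 N
- cover_3_handle (a point): steel cover round the right (-y of the block) bolt: a 60 x 60 x 4 mm plate lying on the block with a narrow handle bar towards the robot. This point is the middle of the handle bar (39 mm over the worktop when shut). Directions as the block's when shut: the bar is 12 mm wide (y), 18 mm tall (z) and 51 mm long (x, from -18 to +33 mm of this point); its front 34 mm overhang the block's front edge; the plate begins 32 mm behind this point. The cover weighs 0.12 kg
- cover_3_hinge (a point): middle of the hinge axis of the right (-y of the block) cover, along the block's y, 94 mm behind and 4.5 mm below the middle of the handle bar when shut
- cover_3 (a joint): opening angle of the right (-y of the block) cover (rad): 0 shut, handle rises as it grows, stop at 1.4; it falls shut when let go
- dropper: bystander: dropper bottle 25 mm wide, 52 mm tall, standing near the block's left end; origin under its centre
- cap: bystander: bottle cap 28 mm wide, 12 mm tall, near the block's left end; origin under its centre
- cassette: bystander: flat test cassette 70 x 21 x 5 mm lying near the block's right end; origin under its centre

How it is judged:
By the outcome, as a careful person would: the job done as asked, in the order asked, and still so for the second after the job is handed in, while the arm keeps its last pose, push and grip.
It also fails if it takes over 48 s, if anything falls off the work surface, if the arm or the gripper's body presses on something with over 40 N, if the wrist force passes 120 N, or if a joint passes its speed limit or range.

### The arm

A 6-joint arm with a two-finger parallel gripper is mounted at the origin on a cart in front of the work surface, level with it; the furniture and walls round the work are solid. World frame = base frame: x ahead of the robot, y to its left, z up, the work surface at z = 0. Lengths are in m, angles in rad, forces in N, time in s.
With the tool pointing down it reaches from about 0.4 to 0.825 m from the base axis. Payload 7 kg.
Tool frame: the origin (TCP) lies midway between the tips of the shut fingers; the grasp point (between the pads) lies 19 mm behind it; y points along the fingers, z is the direction in which the jaws open and shut, and the axes are right-handed (so a half turn about y gives the same grasp; the last joint's range is limited). The gripper opens to 88 mm and grips with 3 to 60 N. Pads are 19 mm wide; open, the fingers measure 130 mm over their backs; the gripper's body (78 mm by 193 mm) begins 47 mm behind the grasp point.
Start: joints at [-1.028, 0.359, 0.012, 0, -1.224, -0.288], TCP at [0.17, -0.653, 0.227] pointing down, gripper open.
Joint ranges: [-3.07, 3.07], [-1.43, 2.12], [-1.02, 1.25], [-3.03, 1.67], [-3.05, -0], [-3.03, 3.03]. Speed limits (rad/s): [2.39, 2.39, 3.01, 3.14, 3.14, 3.14].

### API

Orientations are given as [roll, pitch, yaw] about the fixed x, y, z axes, in that order (R = Rz(yaw) Ry(pitch) Rx(roll)).
In Python, from station import arm gives the robot as it stands.
- The arm moves only by the tool move_arm, never from a script. Its argument "deltas" is a list of rows, each an object with "dp": the shift along the tool's x, y, z in mm, a list of three; "rotation": the turn, a rotation vector about the tool's x, y, z in degrees, a list of three. A call has 1 to 5 rows; each row shifts and turns the pose as measured when the row begins, along the tool's axes as they then stand; what a row does not reach is not made up. A row lasts 1/12 s, in which the tool goes at most 41.7 mm and 7.16 degrees, less where a joint would pass 70% of its speed; a pose out of reach is approached as far as the arm can. A call is refused whole if a number of a shift passes 41.7 or a number of a turn 7.16, either way. A call with a gripper value outside its range is refused whole. "jaw" is the closure in counts, from 0 (fully open) to 255 (shut), set as the call begins (left out, the last holds). The fingers move at their own pace and stop on an object; "squeeze" is the grip in N (left out, the last holds). Time passes only in rows, so rows that do not move let the fingers close. It gives the time, the measured TCP pose, the force and the opening at its end, in the units of the state.
- arm.get_state(): the state, without advancing time (a new reading comes with each control period).
- arm.grab_frame(name): name is "scene" or "top"; returns a dict with "pixels" (384x512x3 uint8, red, green, blue), "z_map" (384x512 float32, m along the optical axis (not along the pixel's ray), 0 where there is no reading), "fx", "fy", "cx", "cy" (pixels), "cam_to_world" (4x4, takes a point from camera to world coordinates). Camera axes: x right, y down, z forward; pixel columns grow to the right and rows downward; lengths in m; the calibration is good to about 2 mm. A picture is of the moment at which its call begins.
- arm.job_done(): hands the job in, once; it reports no verdict.
The state is a dict: "t": time; "q": joint angles; "qd": joint speeds; "joint_efforts": joint torques, N m; "eef_pos": TCP position; "ee_rot": TCP orientation; "force": force on the tool from outside, world axes, zero at the start; "moment": the same for the moment, N m; "width": finger opening in m.
Only numpy, scipy, OpenCV 4.12 (cv2) and the standard library are available. Lean on these libraries where they do the work, as an engineer would, in place of code of your own. Each camera call takes 0.05 s, during which the arm holds its last target.

## Working session

There is one attempt and no reset: what is moved stays moved. The work goes in short steps, Python scripts to look and compute and a tool call to move; the robot and the scene stay as the last step left them, time stands still between calls to the robot, and variables do not carry over. Pictures are saved under pics/ and viewed, and the job is handed in when it is done.

Besides the shell and the picture viewer there is one more tool, called after "Call:" as name(argument=value, ...), one argument or row to a line, values as JSON. move_arm: Moves the arm, as the interface text tells. Its arguments: {"type":"object","properties":{"deltas":{"type":"array","items":{"type":"object","properties":{"dp":{"type":"array","items":{"type":"number"}},"rotation":{"type":"array","items":{"type":"number"}}}}},"jaw":{"type":"number"},"squeeze":{"type":"number"}},"required":["deltas"]}

```bash
mkdir -p pics; ls
python3 - <<'E'
from station import arm
import cv2,numpy as np
s=arm.get_state()
print({k:np.round(v,4).tolist() for k,v in s.items()})
for n in("scene","top"):
    f=arm.grab_frame(n)
    cv2.imwrite(f"pics/{n}0.png",f["pixels"][:,:,::-1])
    np.savez(f"{n}0.npz",**f)
    print(n,f["fx"],f["fy"],f["cx"],f["cy"],np.round(f["cam_to_world"],4).tolist())
E
```

```text
pics
{'t': 0.0, 'q': [-1.0279, 0.3594, 0.0111, -0.0004, -1.2241, -0.2881], 'qd': [0.0008, 0.0001, -0.0015, -0.0013, -0.001, -0.0016], 'joint_efforts': [-0.0, -58.2722, 29.3061, 6.9969, 0.0069, -0.0002], 'eef_pos': [0.17, -0.6527, 0.2256], 'ee_rot': [-1.5692, 0.0001, 0.2547], 'force': [-0.1147, 0.6725, 0.0065], 'moment': [0.0669, 0.0103, -0.007], 'width': 0.0877}
scene 404.6787190257449 404.6787190257449 253.36594133878864 190.9139771220546 [[-0.6534, -0.4271, 0.625, -0.0267], [-0.7567, 0.3901, -0.5245, 0.7078], [-0.0198, -0.8157, -0.5781, 0.5649], [0.0, 0.0, 0.0, 1.0]]
top 473.416287657125 473.416287657125 246.85459138164077 195.20425365291476 [[-0.0111, -0.984, 0.1776, 0.3406], [-0.9999, 0.0124, 0.0063, 0.2763], [-0.0084, -0.1775, -0.9841, 0.9781], [0.0, 0.0, 0.0, 1.0]]
```

View pics/scene0.png

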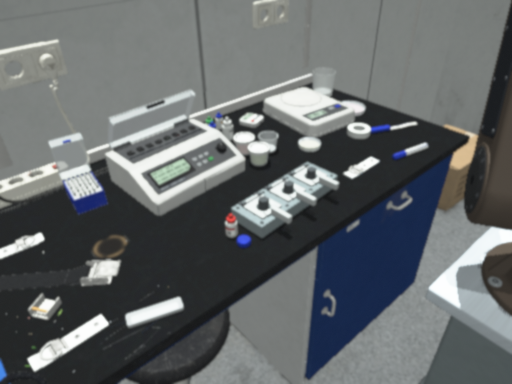

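View pics/top0.png

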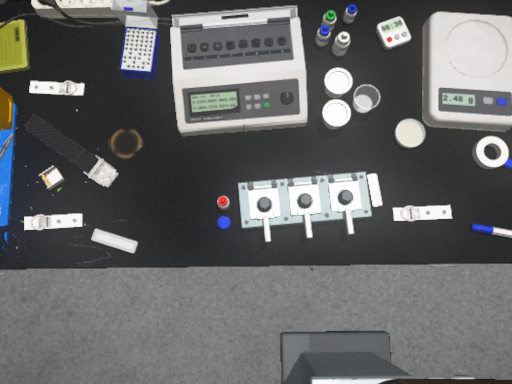

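The top view shows the block at about (305,200), with dark bolt heads at about (264,204), (305,201) and (346,197). The handles point down (towards the robot), the red dropper is at (223,202), the blue cap at (223,222) and the white cassette at (375,190). Next I'll measure these.

```bash
cat > h.py <<'E'
import numpy as np,cv2
def ray(f,u,v,z):
    M=f["cam_to_world"];d=M[:3,:3]@np.array([(u-f["cx"])/f["fx"],(v-f["cy"])/f["fy"],1.]);o=M[:3,3]
    return o+d*(z-o[2])/d[2]
def cloud(f):
    z=f["z_map"];v,u=np.mgrid[:z.shape[0],:z.shape[1]]
    P=np.stack([(u-f["cx"])/f["fx"]*z,(v-f["cy"])/f["fy"]*z,z],-1)
    return P@f["cam_to_world"][:3,:3].T+f["cam_to_world"][:3,3]
E
python3 - <<'E'
from h import *
for n,c in(("top",(305,200)),("scene",(285,200))):
    f=dict(np.load(n+"0.npz"));P=cloud(f);x,y=c
    crop=f["pixels"][y-50:y+50,x-95:x+95,::-1]
    cv2.imwrite(f"pics/{n}c.png",cv2.resize(crop,None,fx=4,fy=4,interpolation=cv2.INTER_CUBIC))
    g=f["pixels"].max(2)
    sub=np.zeros_like(g);sub[y-50:y+50,x-95:x+95]=1
    # bolt tops by height + darkness
    m=(sub>0)&(P[...,2]>.047)&(P[...,2]<.065)
    k,l,st,ce=cv2.connectedComponentsWithStats(m.astype(np.uint8))
    for i in range(1,k):
        if st[i,4]>15: print(n,'hi',st[i].tolist(),ce[i].round(1),np.median(P[l==i],0).round(4), ray(f,*ce[i],.054).round(4))
    m=(sub>0)&(g<90)&(P[...,2]>.035)
    k,l,st,ce=cv2.connectedComponentsWithStats(m.astype(np.uint8))
    for i in range(1,k):
        if st[i,4]>15: print(n,'dark',st[i].tolist(),ce[i].round(1),np.median(P[l==i],0).round(4))
    # handles: front bars
    m=(sub>0)&(P[...,2]>.04)&(P[...,2]<.052)&(g>120)
    k,l,st,ce=cv2.connectedComponentsWithStats(m.astype(np.uint8))
    for i in range(1,k):
        if st[i,4]>15: print(n,'handle',st[i].tolist(),ce[i].round(1),P[l==i].mean(0).round(4),ray(f,*ce[i],.048).round(4))
    q=P[sub>0]; print(n,np.histogram(q[:,2],bins=np.arange(-.01,.07,.004)))
    for (nm,) in (("table",),): print(np.median(P[330//2:170, 100:200].reshape(-1,3),0) if n=="top" else '')
E
```

```text
top hi [340, 190, 12, 13, 108] [345.8 195.9] [0.5035 0.0865 0.055 ] [0.5035 0.0864 0.054 ]
top hi [299, 194, 12, 12, 106] [304.9 199.5] [0.4969 0.1676 0.0554] [0.4972 0.1674 0.054 ]
top hi [220, 199, 6, 4, 17] [222.2 200.4] [0.4985 0.3317 0.0512] [0.4975 0.3312 0.054 ]
top hi [259, 198, 11, 12, 103] [263.7 203.4] [0.4906 0.2486 0.0555] [0.4904 0.249  0.054 ]
top hi [345, 209, 9, 26, 136] [348.9 221.4] [0.4538 0.0819 0.0494] [0.4526 0.0828 0.054 ]
top hi [304, 213, 8, 25, 139] [307.6 225.2] [0.447  0.1634 0.0496] [0.4462 0.1639 0.054 ]
top hi [263, 217, 7, 25, 133] [266.1 228.7] [0.4403 0.2451 0.0494] [0.4403 0.2453 0.054 ]
top dark [340, 194, 7, 9, 28] [342.  199.1] [0.4966 0.0938 0.0474]
top dark [299, 198, 10, 9, 23] [302.  203.1] [0.4895 0.1747 0.0482]
top dark [259, 205, 10, 6, 18] [262.6 207.9] [0.4817 0.2515 0.0508]
top handle [218, 197, 10, 9, 63] [222.1 201. ] [0.4978 0.3318 0.0453] [0.4973 0.3317 0.048 ]
top handle [344, 208, 10, 26, 141] [348.9 221.2] [0.4538 0.0817 0.0489] [0.4539 0.0815 0.048 ]
top handle [301, 212, 11, 26, 139] [307.4 224.8] [0.4477 0.1636 0.0489] [0.447
[... 1648 characters left out ...]
 handle [319, 174, 20, 13, 113] [328.5 180.1] [0.4508 0.0818 0.046 ] [0.4488 0.0841 0.048 ]
scene handle [296, 189, 21, 13, 122] [305.7 195.2] [0.4454 0.1635 0.046 ] [0.4434 0.1655 0.048 ]
scene handle [271, 205, 21, 15, 139] [281.  212.3] [0.4384 0.2448 0.046 ] [0.4365 0.2466 0.048 ]
scene handle [226, 213, 10, 9, 54] [230.6 217.6] [0.4965 0.3312 0.0441] [0.4925 0.334  0.048 ]
scene (array([ 102,  323, 9620,  680,  251,  349,  232,  239,  247,  597, 1227,
        830,  385,  389,  480,  217,  266,  140,  141]), array([-0.01 , -0.006, -0.002,  0.002,  0.006,  0.01 ,  0.014,  0.018,
        0.022,  0.026,  0.03 ,  0.034,  0.038,  0.042,  0.046,  0.05 ,
        0.054,  0.058,  0.062,  0.066]))
```

View pics/topc.png

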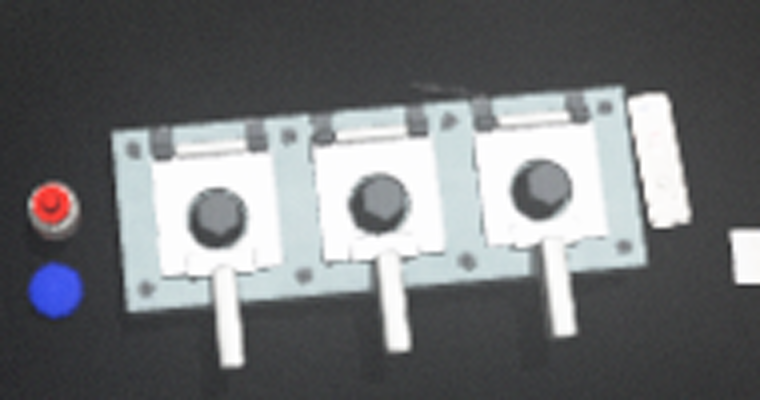

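View pics/scenec.png

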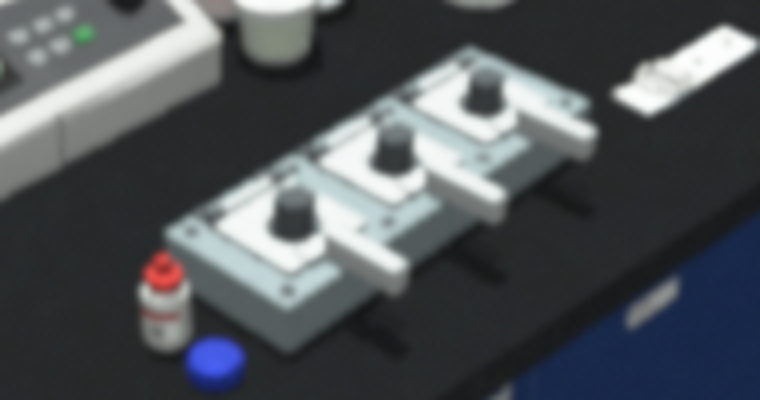

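Call:
move_arm(
  deltas=[
    {"dp": [0,0,0],"rotation": [0,5.05,0]},
    {"dp": [0,0,0],"rotation": [0,5.05,0]},
    {"dp": [19.5,0,35.5],"rotation": [0,0,0]},
    {"dp": [19.5,0,35.5],"rotation": [0,0,0]},
    {"dp": [19.5,0,35.5],"rotation": [0,0,0]},
  ],
  jaw=255,
  squeeze=20,
)

```text
t: 0.52
eef_pos: [0.2182, -0.5433, 0.2198]
ee_rot: [-1.563, 0.005, 0.062]
force: [1.2, 0.7, 0.2]
width: 0.06
```

```bash
cat > st.py <<'E'
from station import arm
import numpy as np,json
s=arm.get_state()
print({k:np.round(v,4).tolist() for k,v in s.items() if k not in("qd","joint_efforts")})
open("log.jsonl","a").write(json.dumps({k:np.asarray(v).tolist() for k,v in s.items()})+"\n")
E
python3 st.py
```

```text
{'t': 0.5167, 'q': [-0.8556, 0.2231, -0.1934, -0.0007, -1.1641, -0.6533], 'eef_pos': [0.2182, -0.5433, 0.2198], 'ee_rot': [-1.5626, 0.0055, 0.0616], 'force': [1.2394, 0.6692, 0.1862], 'moment': [-0.0363, -0.2877, -0.0095], 'width': 0.06}
```

Call:
move_arm(
  deltas=[
    {"dp": [19,0,36],"rotation": [0,0,0]},
    {"dp": [19,0,36],"rotation": [0,0,0]},
    {"dp": [19,0,36],"rotation": [0,0,0]},
    {"dp": [19,0,36],"rotation": [0,0,0]},
    {"dp": [19,0,36],"rotation": [0,0,0]},
  ],
)

```text
t: 0.93
eef_pos: [0.3013, -0.3514, 0.218]
ee_rot: [-1.559, 0.008, 0.058]
force: [2.2, -0.0, 1.0]
width: 0.0265
```

```bash
python3 st.py
```

```text
{'t': 0.9333, 'q': [-0.4406, 0.0184, -0.435, -0.0071, -1.1303, -1.0693], 'eef_pos': [0.3013, -0.3514, 0.218], 'ee_rot': [-1.559, 0.0082, 0.0579], 'force': [2.1854, -0.0276, 0.9993], 'moment': [-0.0606, -0.3276, -0.0093], 'width': 0.0265}
```

Call:
move_arm(
  deltas=[
    {"dp": [19,0,36],"rotation": [0,0,0]},
    {"dp": [19,0,36],"rotation": [0,0,0]},
    {"dp": [19,0,36],"rotation": [0,0,0]},
    {"dp": [19,0,36],"rotation": [0,0,0]},
    {"dp": [19,0,36],"rotation": [0,0,0]},
  ],
)

```text
t: 1.35
eef_pos: [0.3844, -0.1603, 0.2194]
ee_rot: [-1.558, 0.007, 0.056]
force: [1.3, -0.2, 0.3]
width: 0.0009
```

```bash
python3 st.py
```

```text
{'t': 1.35, 'q': [0.0707, -0.0715, -0.5154, -0.0138, -1.1335, -1.5792], 'eef_pos': [0.3844, -0.1603, 0.2194], 'ee_rot': [-1.5584, 0.0067, 0.0564], 'force': [1.2895, -0.2318, 0.2524], 'moment': [-0.1552, -0.2637, -0.0059], 'width': 0.0009}
```

Call:
move_arm(
  deltas=[
    {"dp": [20,0,36],"rotation": [0,0,0]},
    {"dp": [20,10,36],"rotation": [0,-0.5,0]},
    {"dp": [20,15,36],"rotation": [-0.3,-0.5,0]},
    {"dp": [20,15,36],"rotation": [-0.3,0,0]},
    {"dp": [20,15,36],"rotation": [0,0,0]},
  ],
)

```text
t: 1.77
eef_pos: [0.4686, 0.0231, 0.1728]
ee_rot: [-1.567, -0.004, 0.077]
force: [1.1, -1.2, 0.2]
width: 0.0004
```

```bash
python3 st.py
```

```text
{'t': 1.7667, 'q': [0.4687, 0.0587, -0.5059, -0.0025, -1.0013, -1.9607], 'eef_pos': [0.4686, 0.0231, 0.1728], 'ee_rot': [-1.567, -0.0036, 0.0775], 'force': [1.1248, -1.2383, 0.2442], 'moment': [-0.0978, -0.1293, -0.0228], 'width': 0.0004}
```

Call:
move_arm(
  deltas=[
    {"dp": [20,15,30],"rotation": [0,0,0]},
    {"dp": [18,25,28],"rotation": [0,0,0]},
    {"dp": [1,30,2],"rotation": [0,0,0]},
    {"dp": [0,25,0],"rotation": [0,0,0]},
    {"dp": [0,0,0],"rotation": [0,0,0]},
  ],
)

```text
t: 2.18
eef_pos: [0.5058, 0.0967, 0.0735]
ee_rot: [-1.567, -0.005, 0.086]
force: [-0.7, -0.5, -0.8]
width: 0.0002
```

```bash
python3 st.py
```

```text
{'t': 2.1833, 'q': [0.5695, 0.252, -0.539, -0.0019, -0.7735, -2.0528], 'eef_pos': [0.5058, 0.0967, 0.0735], 'ee_rot': [-1.5667, -0.005, 0.0861], 'force': [-0.6913, -0.4878, -0.8171], 'moment': [-0.1587, 0.1679, 0.0214], 'width': 0.0002}
```

Call:
move_arm(
  deltas=[
    {"dp": [-1,0,-10],"rotation": [0,0,0]},
    {"dp": [0,0,0],"rotation": [0,0,0]},
    {"dp": [0,6,0],"rotation": [0,0,0]},
    {"dp": [0,6,0],"rotation": [0,0,0]},
    {"dp": [0,0,0],"rotation": [0,0,0]},
  ],
)

```text
t: 2.6
eef_pos: [0.5062, 0.0848, 0.0636]
ee_rot: [-1.567, -0.006, 0.086]
force: [-0.8, -1.1, -0.3]
width: 0.0005
```

```bash
python3 st.py
python3 - <<'E'
from station import arm
from h import *
for n,c in(("top",(345,200)),("scene",(310,170))):
    f=arm.grab_frame(n);x,y=c
    crop=f["pixels"][y-50:y+50,x-60:x+60,::-1]
    cv2.imwrite(f"pics/{n}1.png",cv2.resize(crop,None,fx=4,fy=4,interpolation=cv2.INTER_CUBIC))
E
python3 -c "
import cv2,numpy as np
cv2.imwrite('pics/both1.png',np.vstack([cv2.imread('pics/top1.png'),cv2.imread('pics/scene1.png')])[:, :, :][::1])
im=cv2.imread('pics/both1.png');cv2.imwrite('pics/both1.png',cv2.resize(im,(360,600)))"
```

```text
{'t': 2.6, 'q': [0.5483, 0.2628, -0.5539, -0.0012, -0.747, -2.0326], 'eef_pos': [0.5062, 0.0848, 0.0636], 'ee_rot': [-1.5669, -0.006, 0.0856], 'force': [-0.8087, -1.0567, -0.3159], 'moment': [-0.0073, 0.0127, 0.0173], 'width': 0.0005}
```

View pics/both1.png

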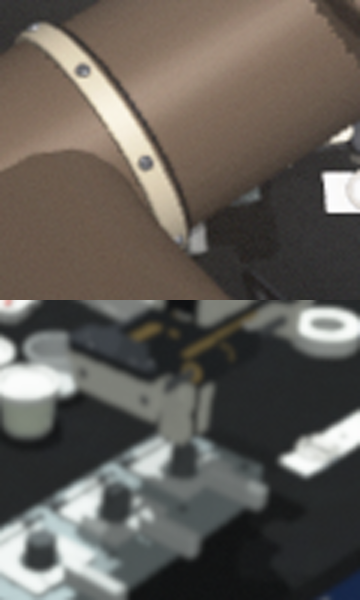

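The scene view shows the closed fingers just above the bolt 3 head (about (183,455) in the stacked picture). The arm blocks the top view. I'm tapping now.

Call:
move_arm(
  deltas=[
    {"dp": [0,4,1],"rotation": [0,0,0]},
    {"dp": [0,3,0],"rotation": [0,0,0]},
    {"dp": [0,2,0],"rotation": [0,0,0]},
    {"dp": [0,2,0],"rotation": [0,0,0]},
  ],
)

```text
t: 3.03
eef_pos: [0.5076, 0.0866, 0.0542]
ee_rot: [-1.565, -0.01, 0.086]
force: [-0.8, 0.5, 1.2]
width: 0.0007
```

Call:
move_arm(
  deltas=[
    {"dp": [0,2,0],"rotation": [0,0,0]},
    {"dp": [0,2,0],"rotation": [0,0,0]},
  ],
)

```text
t: 3.2
eef_pos: [0.5081, 0.0866, 0.0536]
ee_rot: [-1.567, -0.011, 0.088]
force: [-15.2, 1.7, 38.7]
width: 0.0004
```

Bolt 3 stayed up at 38 N, so it's tight. I'll retract and tap the middle one with smaller steps.

Call:
move_arm(
  deltas=[
    {"dp": [0,-6,0],"rotation": [0,0,0]},
    {"dp": [0,-6,0],"rotation": [0,0,0]},
    {"dp": [-6,-2,35],"rotation": [0,0.4,0]},
    {"dp": [-5,0,28],"rotation": [0,0,0]},
    {"dp": [0,0,0],"rotation": [0,0,0]},
  ],
)

```text
t: 3.62
eef_pos: [0.4921, 0.1492, 0.0697]
ee_rot: [-1.566, -0.012, 0.077]
force: [0.5, 0.0, -0.1]
width: 0.0004
```

```bash
python3 st.py
```

```text
{'t': 3.6167, 'q': [0.679, 0.2519, -0.5534, 0.0044, -0.7524, -2.1763], 'eef_pos': [0.4921, 0.1492, 0.0697], 'ee_rot': [-1.5658, -0.0125, 0.0767], 'force': [0.5104, 0.0359, -0.1329], 'moment': [-0.0055, 0.0994, 0.0431], 'width': 0.0004}
```

Call:
move_arm(
  deltas=[
    {"dp": [7,0,17],"rotation": [0,0,0]},
    {"dp": [0,5,0],"rotation": [0,0,0]},
    {"dp": [0,5,0],"rotation": [0,0,0]},
    {"dp": [0,0,0],"rotation": [0,0,0]},
  ],
)

```text
t: 3.95
eef_pos: [0.4978, 0.169, 0.0595]
ee_rot: [-1.565, -0.013, 0.08]
force: [-0.1, -1.1, -1.1]
width: 0.0003
```

Call:
move_arm(
  deltas=[
    {"dp": [0,3,-1],"rotation": [0,0,0]},
    {"dp": [0,1,0],"rotation": [0,0,0]},
    {"dp": [0,1,0],"rotation": [0,0,0]},
  ],
)

```text
t: 4.2
eef_pos: [0.4978, 0.1666, 0.0538]
ee_rot: [-1.566, -0.012, 0.079]
force: [-6.5, 2.9, 21.3]
width: 0.0008
```

Call:
move_arm(
  deltas=[
    {"dp": [0,1,0],"rotation": [0,0,0]},
  ],
)

```text
t: 4.28
eef_pos: [0.498, 0.1666, 0.0538]
ee_rot: [-1.565, -0.013, 0.079]
force: [-9.6, 3.1, 23.9]
width: 0.0004
```

The middle bolt is also tight, holding at 24 N. Next is the left one.

Call:
move_arm(
  deltas=[
    {"dp": [0,-6,0],"rotation": [0,0,0]},
    {"dp": [0,-7,0],"rotation": [0,0,0]},
    {"dp": [0,-3,30],"rotation": [0,0,0]},
    {"dp": [0,0,30],"rotation": [0,0,0]},
    {"dp": [0,0,10],"rotation": [0,0,0]},
  ],
)

```text
t: 4.7
eef_pos: [0.4926, 0.2345, 0.0729]
ee_rot: [-1.565, -0.013, 0.072]
force: [0.8, -0.2, 0.4]
width: 0.0005
```

```bash
python3 st.py
```

```text
{'t': 4.7, 'q': [0.8068, 0.2922, -0.4842, 0.0063, -0.7806, -2.3098], 'eef_pos': [0.4926, 0.2345, 0.0729], 'ee_rot': [-1.5649, -0.0132, 0.0722], 'force': [0.7749, -0.1866, 0.353], 'moment': [0.0052, -0.022, -0.023], 'width': 0.0005}
```

Call:
move_arm(
  deltas=[
    {"dp": [0,5,12],"rotation": [0,-0.3,0]},
    {"dp": [0,5,0],"rotation": [0,0,0]},
    {"dp": [0,3,0],"rotation": [0,0,0]},
    {"dp": [0,0,0],"rotation": [0,0,0]},
  ],
)

```text
t: 5.03
eef_pos: [0.4919, 0.2488, 0.0594]
ee_rot: [-1.564, -0.014, 0.08]
force: [0.1, 0.2, 0.2]
width: 0.0006
```

Call:
move_arm(
  deltas=[
    {"dp": [0,3,0],"rotation": [0,0,0]},
    {"dp": [0,1,0],"rotation": [0,0,0]},
    {"dp": [0,1,0],"rotation": [0,0,0]},
  ],
)

```text
t: 5.28
eef_pos: [0.4917, 0.2469, 0.0534]
ee_rot: [-1.565, -0.013, 0.079]
force: [-0.9, 1.8, 1.3]
width: 0.0004
```

Call:
move_arm(
  deltas=[
    {"dp": [0,1,0],"rotation": [0,0,0]},
    {"dp": [0,1,0],"rotation": [0,0,0]},
  ],
)

```text
t: 5.45
eef_pos: [0.492, 0.2466, 0.0516]
ee_rot: [-1.565, -0.013, 0.078]
force: [-1.2, 1.0, 2.3]
width: 0.0004
```

It's giving way at about 2 N, so I'll keep pushing it down to its stop.

Call:
move_arm(
  deltas=[
    {"dp": [0,1.5,0],"rotation": [0,0,0]},
    {"dp": [0,1.5,0],"rotation": [0,0,0]},
    {"dp": [0,1.5,0],"rotation": [0,0,0]},
  ],
)

```text
t: 5.7
eef_pos: [0.4921, 0.2466, 0.0472]
ee_rot: [-1.564, -0.014, 0.078]
force: [-1.3, 1.0, 2.2]
width: 0.0004
```

Call:
move_arm(
  deltas=[
    {"dp": [0,1,0],"rotation": [0,0,0]},
    {"dp": [0,1,0],"rotation": [0,0,0]},
  ],
)

```text
t: 5.87
eef_pos: [0.4924, 0.2467, 0.0461]
ee_rot: [-1.564, -0.014, 0.078]
force: [-9.1, -1.5, 23.3]
width: 0.0005
```

Bolt 1 dropped 8 mm and bottomed out, so the left bolt is the loose one. I'm retracting and heading for its handle.

Call:
move_arm(
  deltas=[
    {"dp": [0,-15,0],"rotation": [0,0,0]},
    {"dp": [0,-30,0],"rotation": [0,0,0]},
    {"dp": [-15,-25,0],"rotation": [0,0,0]},
    {"dp": [-25,0,0],"rotation": [0,0,0]},
    {"dp": [-15,0,0],"rotation": [0,0,0]},
  ],
  jaw=140,
)

```text
t: 6.28
eef_pos: [0.4368, 0.2407, 0.116]
ee_rot: [-1.568, -0.011, 0.076]
force: [-1.3, -0.7, -0.1]
width: 0.0281
```

```bash
python3 st.py
python3 - <<'E'
from station import arm
from h import *
f=arm.grab_frame("scene")
cv2.imwrite("pics/scene2.png",f["pixels"][:,:,::-1])
crop=f["pixels"][130:270,190:360,::-1]
cv2.imwrite("pics/scene2c.png",cv2.resize(crop,None,fx=4,fy=4,interpolation=cv2.INTER_CUBIC))
E
```

```text
{'t': 6.2833, 'q': [0.9038, 0.1677, -0.5338, 0.0089, -0.8596, -2.4042], 'eef_pos': [0.4368, 0.2407, 0.116], 'ee_rot': [-1.5682, -0.0115, 0.0762], 'force': [-1.261, -0.6887, -0.1258], 'moment': [-0.036, 0.1459, 0.0379], 'width': 0.0281}
```

View pics/scene2c.png

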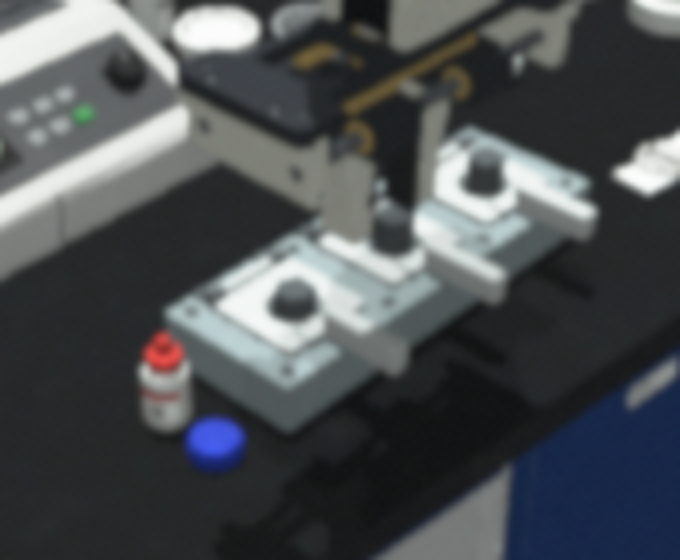

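The picture shows the left bolt head at (293,298) clearly lower than the other two. All covers are shut and the dropper and cap haven't moved. Next I tilt the tool forward in the air.

Call:
move_arm(
  deltas=[
    {"dp": [0,0,0],"rotation": [0,0,-5]},
    {"dp": [0,0,0],"rotation": [0,0,-5]},
    {"dp": [0,0,0],"rotation": [0,0,-5]},
    {"dp": [0,0,0],"rotation": [0,0,-5]},
    {"dp": [0,0,0],"rotation": [0,0,0]},
  ],
)

```text
t: 6.75
eef_pos: [0.4395, 0.239, 0.123]
ee_rot: [-1.571, -0.334, 0.114]
force: [-0.6, -2.2, 0.2]
width: 0.0397
```

```bash
python3 st.py
python3 - <<'E'
from station import arm
from h import *
from scipy.spatial.transform import Rotation as R
s=arm.get_state();r=R.from_euler('xyz',s["ee_rot"]).as_matrix();print(r.round(3))
E
```

```text
{'t': 6.75, 'q': [1.0338, 0.0039, -0.9668, 0.6138, -0.47, -3.0243], 'eef_pos': [0.4395, 0.239, 0.123], 'ee_rot': [-1.5712, -0.3336, 0.1136], 'force': [-0.6434, -2.2116, 0.2287], 'moment': [-0.4526, 1.1764, -0.099], 'width': 0.0397}
[[ 0.939  0.325 -0.113]
 [ 0.107  0.037  0.994]
 [ 0.327 -0.945 -0.   ]]
```

```bash
cat > kin.py <<'E'
import numpy as np,json
from scipy.spatial.transform import Rotation as R
from scipy.optimize import least_squares
D=[json.loads(l) for l in open('log.jsonl')]
D.append(dict(q=[-1.0279,.3594,.0111,-.0004,-1.2241,-.2881],eef_pos=[.17,-.6527,.2256],ee_rot=[-1.5692,.0001,.2547]))
def rot(q):
    return (R.from_euler('z',q[0])*R.from_euler('y',q[1]-q[2])*R.from_euler('x',S[0]*q[3])*R.from_euler('y',-q[4])*R.from_euler('x',S[1]*q[5]))
def wrist(q,p):
    a0,L1,al,L2,be,h,d=p[:7]
    r=a0+L1*np.sin(q[1]+al)+L2*np.cos(q[1]-q[2]+be)
    z=h+L1*np.cos(q[1]+al)-L2*np.sin(q[1]-q[2]+be)
    return R.from_euler('z',q[0]).apply([r,d,z])
def pos(q,p,dirn):return wrist(q,p)+p[7]*dirn
best=None
for S in [(a,b) for a in(1,-1) for b in(1,-1)]:
    C=[rot(e['q']).inv()*R.from_euler('xyz',e['ee_rot']) for e in D]
    m=R.concatenate(C).mean(); e=max((m.inv()*c).magnitude() for c in C)
    if best is None or e<best[0]:best=(e,S,m)
err,S,T=best
def f(p):
    return np.concatenate([np.concatenate([pos(e['q'],p,R.from_euler('xyz',e['ee_rot']).apply([0,1,0]))-e['eef_pos'] for e in D]),.001*(p-p0)])
p0=np.array([0,.35,0,.35,0,.3,-.19,.25])
sol=least_squares(f,p0);P=sol.x
def fk(q):
    r=rot(q)*T;return pos(q,P,r.apply([0,1,0])),r
lo=np.array([-3.07,-1.43,-1.02,-3.03,-3.05,-3.03]);hi=np.array([3.07,2.12,1.25,1.67,0,3.03])
def ik(p,r,q0):
    def g(q):
        a,b=fk(q);return np.concatenate([(a-p)*5,(r.inv()*b).as_rotvec()])
    s=least_squares(g,np.clip(q0,lo+.01,hi-.01),bounds=(lo,hi));return s.x,np.linalg.norm(s.fun)
if __name__=="__main__":
    print(err,S,T.as_euler('xyz').round(3),P.round(4),np.abs(sol.fun[:-8]).max())
E
python3 kin.py
```

```text
5.693854441595396e-05 (-1, -1) [3.142 0.    1.571] [ 0.0172  0.5346  0.116   0.3769 -0.0447  0.2414 -0.1881  0.4007] 0.05611512419030085
```

```bash
cat > patch.py <<'E'
s=open('kin.py').read()
a=s.index("def wrist");b=s.index("best=None")
s=s[:a]+s[b:]
a=s.index("def f(p)");b=s.index("lo=np")
s=s[:a]+'''
def cols(q):
    Z=R.from_euler('z',q[0]);A=Z*R.from_euler('y',q[1]);B=Z*R.from_euler('y',q[1]-q[2]);C=B*R.from_euler('x',S[0]*q[3]);E=C*R.from_euler('y',-q[4])
    I=np.eye(3)
    return np.column_stack([I[:,2],Z.apply(I[0]),Z.apply(I[1]),A.apply(I[0]),A.apply(I[2]),B.apply(I[0]),B.apply(I[2]),C.apply(I[1]),C.apply(I[2]),E.apply(I[0]),E.apply(I[2])])
A_=np.vstack([cols(e['q']) for e in D]);b_=np.concatenate([e['eef_pos'] for e in D])
lam=1e-3
P=np.linalg.lstsq(np.vstack([A_,lam*np.eye(11)]),np.concatenate([b_,np.zeros(11)]),rcond=None)[0]
res=np.abs(A_@P-b_).max()
def fk(q):
    return cols(q)@P,rot(q)*T
'''+s[b:]
a=s.index("    print(")
s=s[:a]+"    print(err,S,P.round(4),res)\n"
open('kin.py','w').write(s)
E
python3 patch.py; python3 kin.py
```

```text
5.693854441595396e-05 (-1, -1) [ 1.963e-01  1.300e-03  4.000e-04  0.000e+00  6.016e-01  4.635e-01
  2.000e-04 -1.922e-01 -2.000e-04  3.756e-01 -1.200e-03] 1.654206422657678e-05
```

Run:
```python
from kin import *
psi=.0786;b1=np.array([.4905,.249,0]);Bz=R.from_euler('z',psi)
hinge=b1+Bz.apply([.036,0,.0345])
base=Bz*R.from_euler('x',-np.pi/2)
gb=np.array([-.064,0,.041])
for half in(0,1):
  for phi in(0,10,15,20,25):
    r0=Bz*R.from_euler('y',-np.radians(phi))*R.from_euler('x',-np.pi/2)
    if half:r0=r0*R.from_euler('y',np.pi)
    t0=b1+Bz.apply(gb)+.019*r0.apply([0,1,0])
    q=np.array(D[-2]['q']) if not half else np.array([.85,.2,-.6,0.3,-.8,.7])
    print('half',half,'phi',phi)
    for th in(0,.25,.5,.75,1.0,1.1):
        rr=Bz*R.from_euler('y',th)*Bz.inv()
        q,e=ik(hinge+rr.apply(t0-hinge),rr*r0,q)
        print(th,q.round(2),round(e,4), 'margin',np.minimum(q-lo,hi-q).min().round(2), 'elbow/flange',(hinge+rr.apply(t0-hinge)-.24*(rr*r0).apply([0,1,0])).round(2))
```

```text
half 0 phi 0
0 [ 0.92  0.3  -0.64 -0.   -0.63 -2.41] 0.0 margin 0.38 elbow/flange [0.43 0.24 0.26]
0.25 [ 0.78  0.39 -0.36 -0.19 -1.02 -2.16] 0.0 margin 0.66 elbow/flange [0.49 0.25 0.28]
0.5 [ 0.68  0.52 -0.12 -0.28 -1.37 -2.05] 0.0 margin 0.9 elbow/flange [0.55 0.25 0.28]
0.75 [ 0.61  0.66  0.1  -0.35 -1.68 -2.01] 0.0 margin 1.02 elbow/flange [0.61 0.26 0.27]
1.0 [ 0.55  0.81  0.31 -0.43 -1.97 -2.02] 0.0 margin 0.94 elbow/flange [0.66 0.26 0.24]
1.1 [ 0.53  0.88  0.39 -0.47 -2.09 -2.03] 0.0 margin 0.86 elbow/flange [0.68 0.26 0.23]
half 0 phi 10
0 [ 0.99  0.23 -0.92  0.42 -0.35 -2.87] 0.0 margin 0.1 elbow/flange [0.39 0.24 0.26]
0.25 [ 0.87  0.3  -0.52 -0.07 -0.8  -2.31] 0.0 margin 0.5 elbow/flange [0.45 0.25 0.29]
0.5 [ 0.74  0.42 -0.25 -0.22 -1.17 -2.12] 0.0 margin 0.77 elbow/flange [0.51 0.25 0.3 ]
0.75 [ 0.65  0.56 -0.02 -0.3  -1.5  -2.04] 0.0 margin 0.99 elbow/flange [0.58 0.26 0.29]
1.0 [ 0.58  0.72  0.21 -0.37 -1.81 -2.01] 0.0 margin 1.02 elbow/flange [0.64 0.26 0.27]
1.1 [ 0.56  0.78  0.29 -0.4  -1.92 -2.02] 0.0 margin 0.96 elbow/flange [0.66 0.26 0.26]
half 0 phi 15
0 [ 0.
[... 3617 characters left out ...]
.09 -0.31 -1.63  1.11] 0.0 margin 1.11 elbow/flange [0.61 0.26 0.3 ]
1.1 [ 0.59  0.68  0.19 -0.34 -1.75  1.12] 0.0 margin 1.06 elbow/flange [0.64 0.26 0.29]
half 1 phi 25
0 [ 0.96  0.21 -1.02  0.82 -0.32 -0.1 ] 0.1984 margin 0.0 elbow/flange [0.33 0.24 0.24]
0.25 [ 1.    0.19 -0.88  0.37 -0.42  0.31] 0.0 margin 0.14 elbow/flange [0.39 0.24 0.28]
0.5 [ 0.86  0.28 -0.49 -0.06 -0.85  0.83] 0.0 margin 0.53 elbow/flange [0.46 0.25 0.31]
0.75 [ 0.73  0.41 -0.21 -0.2  -1.21  1.02] 0.0 margin 0.81 elbow/flange [0.53 0.25 0.32]
1.0 [ 0.63  0.56  0.03 -0.29 -1.53  1.1 ] 0.0 margin 1.05 elbow/flange [0.6  0.26 0.31]
1.1 [ 0.6   0.63  0.13 -0.32 -1.66  1.11] 0.0 margin 1.12 elbow/flange [0.62 0.26 0.3 ]
```

Run:
```python
from h import *
a=np.concatenate([cloud(dict(np.load(n+"0.npz"))).reshape(-1,3) for n in("top","scene")])
for x in np.arange(.54,1.0,.04):
    print(round(x,2),[float(np.percentile(q[:,2],99.5).round(3)) if len(q:=a[(abs(a[:,0]-x)<.02)&(abs(a[:,1]-y)<.03)])>5 else None for y in np.arange(.0,.5,.06)])
```

```text
0.54 [0.01, 0.042, 0.042, 0.042, 0.042, 0.042, 0.006, 0.005, 0.005]
0.58 [0.006, 0.006, 0.005, 0.005, 0.006, 0.005, 0.005, 0.006, 0.005]
0.62 [0.006, 0.006, 0.006, 0.005, 0.006, 0.005, 0.006, 0.006, 0.005]
0.66 [0.005, 0.049, 0.049, 0.057, 0.059, 0.065, 0.066, 0.064, 0.006]
0.7 [0.045, 0.049, 0.049, 0.087, 0.078, 0.081, 0.082, 0.081, 0.006]
0.74 [0.044, 0.05, 0.049, 0.089, 0.09, 0.09, 0.089, 0.089, 0.006]
0.78 [0.007, 0.05, 0.05, 0.092, 0.093, 0.093, 0.095, 0.094, 0.051]
0.82 [0.015, 0.067, 0.04, 0.184, 0.185, 0.188, 0.184, 0.184, 0.051]
0.86 [0.022, 0.071, 0.061, 0.167, 0.164, 0.158, 0.152, 0.147, 0.146]
0.9 [0.023, 0.053, 0.061, 0.064, None, None, None, 0.015, 0.143]
0.94 [0.006, 0.045, 0.006, 0.006, 0.005, 0.006, 0.006, 0.021, 0.023]
0.98 [0.348, 0.357, 0.364, 0.371, 0.379, 0.387, 0.395, 0.402, 0.41]
```

```bash
cat > go.py <<'E'
# prints the tool-axis shift (mm) and turn (deg) from the present pose to a cover-frame target
import sys
from kin import *
from station import arm
phi,th,dxb,dzb=map(float,sys.argv[1:5])   # deg, rad, extra shift (m) in block x and z before opening
psi=.0786;b1=np.array([.4905,.249,0]);Bz=R.from_euler('z',psi);hinge=b1+Bz.apply([.036,0,.0345])
r0=Bz*R.from_euler('y',-np.radians(phi))*R.from_euler('x',-np.pi/2)
t0=b1+Bz.apply(np.array([-.064+dxb,0,.041+dzb]))+.019*r0.apply([0,1,0])
rr=Bz*R.from_euler('y',th)*Bz.inv()
t=hinge+rr.apply(t0-hinge);rt=rr*r0
s=arm.get_state();r=R.from_euler('xyz',s["ee_rot"])
print("at",np.round(s["eef_pos"],4),"target",t.round(4),"shift mm",(1e3*r.inv().apply(t-s["eef_pos"])).round(1),"turn deg",np.degrees((r.inv()*rt).as_rotvec()).round(2),"F",np.round(s["force"],1),"w",round(float(s["width"]),4))
q,e=ik(t,rt,np.array(s["q"]));print("ik",q.round(2),round(e,4))
h=r.apply([0,-.019,0])+s["eef_pos"]-hinge; h=Bz.inv().apply(h);print("opening by grasp point",round(float(np.arctan2(h[2],-h[0])-np.arctan2(.0065+dzb,.1-dxb)),3),"y off mm",(h[1]*1e3).round(1))
E
python3 go.py 5 0 0 0.06
```

```text
at [0.4395 0.239  0.123 ] target [0.4283 0.2441 0.0821] shift mm [-23.3  35.2   6.4] turn deg [-0.4   1.97 14.12] F [-0.6 -2.2  0.2] w 0.0397
ik [ 0.97  0.17 -0.68  0.11 -0.67 -2.55] 0.0
opening by grasp point 0.262 y off mm -6.2
```

Call:
move_arm(
  deltas=[
    {"dp": [0,0,0],"rotation": [0,0.7,4.7]},
    {"dp": [0,0,0],"rotation": [0,0.7,4.7]},
    {"dp": [-4,0,4],"rotation": [0,0.6,4.7]},
    {"dp": [-5,0,3],"rotation": [0,0,0]},
    {"dp": [0,0,0],"rotation": [0,0,0]},
  ],
)

```text
t: 7.17
eef_pos: [0.423, 0.2445, 0.1175]
ee_rot: [-1.559, -0.078, 0.058]
force: [0.4, 0.3, 0.1]
width: 0.0394
```

```bash
python3 st.py;python3 go.py 5 0 0 0.06
```

```text
{'t': 7.1667, 'q': [0.9723, 0.1114, -0.6307, 0.0779, -0.7729, -2.5392], 'eef_pos': [0.423, 0.2445, 0.1175], 'ee_rot': [-1.5585, -0.0781, 0.0576], 'force': [0.3666, 0.3475, 0.0576], 'moment': [-0.111, 0.2561, 0.0114], 'width': 0.0394}
at [0.423  0.2445 0.1175] target [0.4283 0.2441 0.0821] shift mm [ 2.5 35.7 -1.1] turn deg [-0.6  -1.2  -0.52] F [0.4 0.3 0.1] w 0.0394
ik [ 0.97  0.17 -0.68  0.11 -0.67 -2.55] 0.0
opening by grasp point 0.183 y off mm 0.6
```

Call:
move_arm(
  deltas=[
    {"dp": [1,15,0],"rotation": [-0.6,-1.2,-0.5]},
    {"dp": [1,15,0],"rotation": [0,0,0]},
    {"dp": [0,8,0],"rotation": [0,0,0]},
    {"dp": [0,0,0],"rotation": [0,0,0]},
  ],
)

```text
t: 7.5
eef_pos: [0.4275, 0.2464, 0.0772]
ee_rot: [-1.568, -0.085, 0.067]
force: [0.2, -1.3, -0.9]
width: 0.0397
```

```bash
python3 st.py;python3 go.py 5 0 0 0
python3 - <<'E'
from station import arm
from h import *
f=arm.grab_frame("scene")
crop=f["pixels"][130:270,190:360,::-1]
cv2.imwrite("pics/scene3c.png",cv2.resize(crop,None,fx=4,fy=4,interpolation=cv2.INTER_CUBIC))
E
```

```text
{'t': 7.5, 'q': [0.9744, 0.1748, -0.6831, 0.1063, -0.6607, -2.5607], 'eef_pos': [0.4275, 0.2464, 0.0772], 'ee_rot': [-1.5677, -0.0852, 0.0667], 'force': [0.2093, -1.2554, -0.8589], 'moment': [-0.0061, 0.2782, -0.0122], 'width': 0.0397}
at [0.4275 0.2464 0.0772] target [0.4283 0.2441 0.0221] shift mm [-4.  55.  -2.5] turn deg [-0.12 -0.68 -0.12] F [ 0.2 -1.3 -0.9] w 0.0397
ik [ 0.97  0.26 -0.76  0.14 -0.5  -2.59] 0.0
opening by grasp point 0.485 y off mm 2.3
```

View pics/scene3c.png

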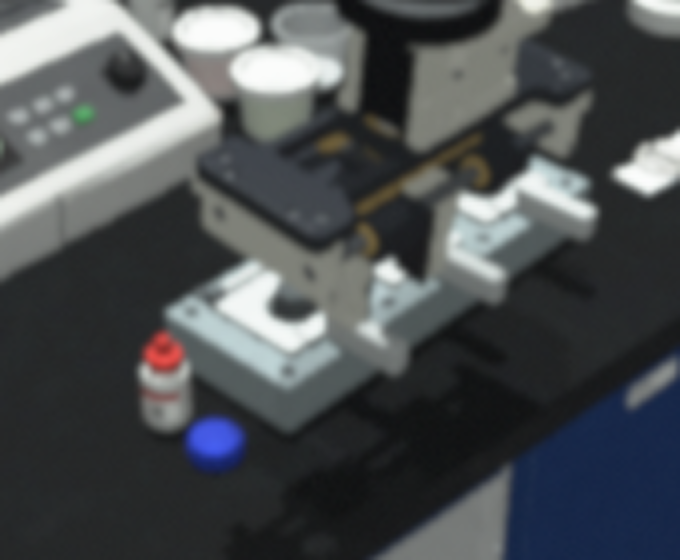

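The open fingers straddle the left handle from above at about (370,320), with the dropper and cap well clear. Descending.

Call:
move_arm(
  deltas=[
    {"dp": [-2,15,-2.5],"rotation": [0,-0.6,0]},
    {"dp": [-2,18,0],"rotation": [0,0,0]},
    {"dp": [0,12,0],"rotation": [0,0,0]},
    {"dp": [0,5,0],"rotation": [0,0,0]},
    {"dp": [0,0,0],"rotation": [0,0,0]},
  ],
)

```text
t: 7.97
eef_pos: [0.4284, 0.2453, 0.0289]
ee_rot: [-1.565, -0.088, 0.074]
force: [0.7, -0.9, 0.3]
width: 0.0393
```

```bash
python3 st.py;python3 go.py 5 0 0 0
```

```text
{'t': 7.9667, 'q': [0.97, 0.2512, -0.7472, 0.1321, -0.5163, -2.5798], 'eef_pos': [0.4284, 0.2453, 0.0289], 'ee_rot': [-1.5648, -0.0882, 0.0737], 'force': [0.6734, -0.8902, 0.29], 'moment': [-0.0638, 0.3129, 0.0389], 'width': 0.0393}
at [0.4284 0.2453 0.0289] target [0.4283 0.2441 0.0221] shift mm [-0.7  6.8 -1.2] turn deg [-0.32 -0.28  0.05] F [ 0.7 -0.9  0.3] w 0.0393
ik [ 0.97  0.26 -0.76  0.14 -0.5  -2.59] 0.0
opening by grasp point 0.068 y off mm 1.0
```

Call:
move_arm(
  deltas=[
    {"dp": [-0.7,6,-1.2],"rotation": [-0.3,-0.3,0]},
    {"dp": [0,0,0],"rotation": [0,0,0]},
  ],
)

```text
t: 8.13
eef_pos: [0.4286, 0.2445, 0.0237]
ee_rot: [-1.57, -0.089, 0.079]
force: [-0.5, -0.4, -0.2]
width: 0.0394
```

Call:
move_arm(
  deltas=[
    {"dp": [0,0,0],"rotation": [0,0,0]},
    {"dp": [0,0,0],"rotation": [0,0,0]},
    {"dp": [0,0,0],"rotation": [0,0,0]},
    {"dp": [0,0,0],"rotation": [0,0,0]},
    {"dp": [0,0,0],"rotation": [0,0,0]},
  ],
  jaw=255,
  squeeze=25,
)

```text
t: 8.55
eef_pos: [0.4291, 0.2431, 0.0255]
ee_rot: [-1.572, -0.09, 0.079]
force: [23.4, -25.5, -1.9]
width: 0.0115
```

```bash
python3 st.py;python3 go.py 5 0.15 0 0
```

```text
{'t': 8.55, 'q': [0.9697, 0.2573, -0.7556, 0.1456, -0.5067, -2.5874], 'eef_pos': [0.4291, 0.2431, 0.0255], 'ee_rot': [-1.5719, -0.0898, 0.0788], 'force': [23.359, -25.5161, -1.8969], 'moment': [-8.7753, -8.1503, -0.7754], 'width': 0.0115}
at [0.4291 0.2431 0.0255] target [0.4276 0.244  0.0369] shift mm [ -0.4 -11.5   1.1] turn deg [0.06 0.01 8.74] F [ 23.4 -25.5  -1.9] w 0.0115
ik [ 0.88  0.31 -0.55 -0.07 -0.76 -2.32] 0.0
opening by grasp point 0.035 y off mm -1.1
```

Call:
move_arm(
  deltas=[
    {"dp": [0,0,0],"rotation": [0,0,0]},
    {"dp": [0,0,0],"rotation": [0,0,0]},
  ],
)

```text
t: 8.72
eef_pos: [0.4296, 0.2424, 0.0259]
ee_rot: [-1.572, -0.09, 0.078]
force: [-5.5, 4.4, -1.0]
width: 0.0119
```

```bash
python3 st.py
python3 - <<'E'
from station import arm
from h import *
f=arm.grab_frame("scene")
crop=f["pixels"][130:270,190:360,::-1]
cv2.imwrite("pics/scene4c.png",cv2.resize(crop,None,fx=4,fy=4,interpolation=cv2.INTER_CUBIC))
E
```

```text
{'t': 8.7167, 'q': [0.9683, 0.2566, -0.7557, 0.1466, -0.5072, -2.5871], 'eef_pos': [0.4296, 0.2424, 0.0259], 'ee_rot': [-1.5722, -0.0903, 0.0784], 'force': [-5.4991, 4.4214, -0.9783], 'moment': [1.552, 2.2956, 0.3491], 'width': 0.0119}
```

View pics/scene4c.png

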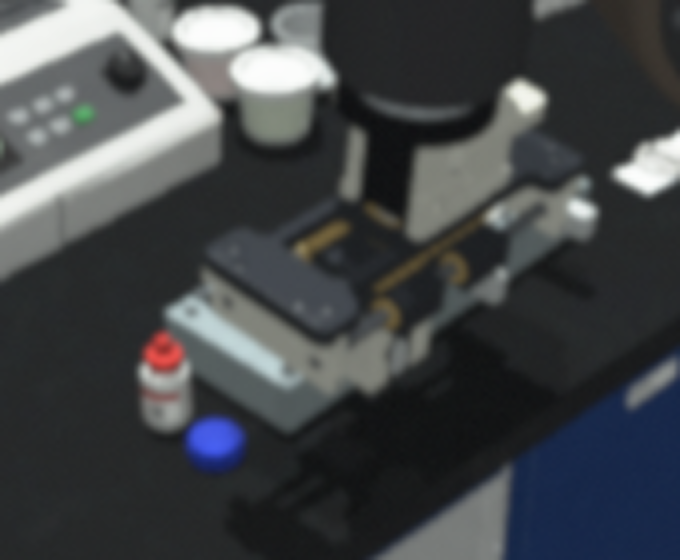

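The fingers hold the left handle (width 11.9 mm) and the side force has relaxed. The dropper and cap are untouched. I'm working out one opening row.

```bash
sed -i 's/-.064+dxb,0,/-.064+dxb,-.0017,/' go.py
python3 - <<'E'
from scipy.spatial.transform import Rotation as R
import numpy as np
from station import arm
s=arm.get_state();r=R.from_euler('xyz',s["ee_rot"])
Bz=R.from_euler('z',.0786);h=np.array([.4905,.249,0])+Bz.apply([.036,0,.0345])
v=r.inv().apply(np.array(s["eef_pos"])-h);print(v)
for d in(3,4,5):
    Q=R.from_rotvec(r.inv().apply(Bz.apply([0,np.radians(d),0])));print(d,(1e3*(Q.apply(v)-v)).round(2),np.degrees(Q.as_rotvec()).round(2))
E
```

```text
[-0.09774214 -0.00015527 -0.001774  ]
3 [ 0.14 -5.12 -0.01] [-0. -0.  3.]
4 [ 0.25 -6.82 -0.01] [-0.   -0.01  4.  ]
5 [ 0.39 -8.52 -0.01] [-0.   -0.01  5.  ]
```

Call:
move_arm(
  deltas=[
    {"dp": [0.2,-5.1,0],"rotation": [0,0,3]},
    {"dp": [0.2,-5.1,0],"rotation": [0,0,3]},
    {"dp": [0,0,0],"rotation": [0,0,0]},
  ],
)

```text
t: 9.02
eef_pos: [0.429, 0.2423, 0.0369]
ee_rot: [-1.572, 0.018, 0.083]
force: [-2.8, 0.1, -3.1]
width: 0.0116
```

```bash
python3 st.py;python3 go.py 5 0.15 .0013 .004
```

```text
{'t': 9.0167, 'q': [0.9037, 0.2864, -0.5983, -0.0191, -0.6995, -2.3769], 'eef_pos': [0.429, 0.2423, 0.0369], 'ee_rot': [-1.5721, 0.018, 0.0829], 'force': [-2.7764, 0.087, -3.0981], 'moment': [0.3286, 0.8874, -0.1095], 'width': 0.0116}
at [0.429  0.2423 0.0369] target [0.4296 0.2425 0.0407] shift mm [ 0.5 -3.8  0.1] turn deg [0.09 0.25 2.56] F [-2.8  0.1 -3.1] w 0.0116
ik [ 0.88  0.3  -0.54 -0.06 -0.77 -2.32] 0.0
opening by grasp point 0.11 y off mm -1.8
```

Call:
move_arm(
  deltas=[
    {"dp": [0.3,-6.8,0],"rotation": [0,0,4]},
    {"dp": [0.3,-6.8,0],"rotation": [0,0,4]},
    {"dp": [0.3,-6.8,0],"rotation": [0,0,4]},
    {"dp": [0,0,0],"rotation": [0,0,0]},
  ],
)

```text
t: 9.35
eef_pos: [0.4319, 0.2425, 0.0585]
ee_rot: [-1.57, 0.236, 0.085]
force: [-6.6, 1.3, 1.0]
width: 0.0119
```

```bash
python3 st.py;python3 go.py 5 0.4 .0013 .004
```

```text
{'t': 9.35, 'q': [0.781, 0.3751, -0.3497, -0.1763, -1.0349, -2.1624], 'eef_pos': [0.4319, 0.2425, 0.0585], 'ee_rot': [-1.5698, 0.2363, 0.085], 'force': [-6.619, 1.3289, 0.9549], 'moment': [0.758, 1.2054, -0.3698], 'width': 0.0119}
at [0.4319 0.2425 0.0585] target [0.4341 0.2429 0.0645] shift mm [ 0.8 -6.4  0.1] turn deg [0.04 0.35 4.38] F [-6.6  1.3  1. ] w 0.0119
ik [ 0.74  0.41 -0.27 -0.21 -1.14 -2.12] 0.0
opening by grasp point 0.333 y off mm -1.8
```

Call:
move_arm(
  deltas=[
    {"dp": [0.5,-6.8,0],"rotation": [0,0.2,4]},
    {"dp": [0.4,-6.8,0],"rotation": [0,0,4]},
    {"dp": [0.4,-6.8,0],"rotation": [0,0,4]},
    {"dp": [0.4,-6.8,0],"rotation": [0,0,4]},
    {"dp": [0,0,0],"rotation": [0,0,0]},
  ],
)

```text
t: 9.77
eef_pos: [0.4419, 0.2433, 0.0837]
ee_rot: [-1.571, 0.522, 0.079]
force: [-5.1, 0.8, 5.0]
width: 0.0117
```

```bash
python3 st.py;python3 go.py 5 0.75 .0013 .004
```

```text
{'t': 9.7667, 'q': [0.6632, 0.5291, -0.0736, -0.2818, -1.4218, -2.0478], 'eef_pos': [0.4419, 0.2433, 0.0837], 'ee_rot': [-1.5708, 0.5223, 0.0794], 'force': [-5.1432, 0.7542, 4.9827], 'moment': [0.3474, 0.5106, -0.1931], 'width': 0.0117}
at [0.4419 0.2433 0.0837] target [0.45   0.2441 0.0945] shift mm [  1.7 -13.4   0.1] turn deg [0.03 0.04 8.05] F [-5.1  0.8  5. ] w 0.0117
ik [ 0.62  0.61  0.06 -0.32 -1.6  -2.02] 0.0
opening by grasp point 0.611 y off mm -1.8
```

Call:
move_arm(
  deltas=[
    {"dp": [0.6,-6.8,0],"rotation": [0,0,4]},
    {"dp": [0.5,-6.8,0],"rotation": [0,0,4]},
    {"dp": [0.5,-6.8,0],"rotation": [0,0,4]},
    {"dp": [0.5,-6.8,0],"rotation": [0,0,4]},
    {"dp": [0,0,0],"rotation": [0,0,0]},
  ],
)

```text
t: 10.18
eef_pos: [0.4575, 0.2445, 0.1043]
ee_rot: [-1.578, 0.806, 0.074]
force: [-4.9, 0.6, 5.8]
width: 0.012
```

```bash
python3 st.py;python3 go.py 5 1.0 .0013 .004
```

```text
{'t': 10.1833, 'q': [0.5847, 0.7033, 0.1767, -0.3609, -1.7714, -2.015], 'eef_pos': [0.4575, 0.2445, 0.1043], 'ee_rot': [-1.5784, 0.806, 0.0739], 'force': [-4.9324, 0.6279, 5.8062], 'moment': [0.2564, -0.0887, -0.1107], 'width': 0.012}
at [0.4575 0.2445 0.1043] target [0.4672 0.2455 0.1116] shift mm [  1.4 -12.1   0.1] turn deg [ 0.23 -0.2   6.12] F [-4.9  0.6  5.8] w 0.012
ik [ 0.56  0.77  0.27 -0.4  -1.9  -2.01] 0.0
opening by grasp point 0.875 y off mm -1.8
```

Call:
move_arm(
  deltas=[
    {"dp": [0.2,-6.8,0],"rotation": [0,0,4]},
    {"dp": [0.2,-6.0,0],"rotation": [0,0,3.5]},
    {"dp": [0,0,0],"rotation": [0,0,0]},
    {"dp": [0,0,0],"rotation": [0,0,0]},
    {"dp": [0,0,0],"rotation": [0,0,0]},
  ],
)

```text
t: 10.6
eef_pos: [0.4648, 0.2451, 0.1113]
ee_rot: [-1.595, 0.939, 0.061]
force: [0.6, -1.7, 5.2]
width: 0.012
```

```bash
python3 st.py;python3 go.py 5 1.0 .0013 .004
python3 - <<'E'
from station import arm
from h import *
ims=[]
for n in("scene","top"):
    f=arm.grab_frame(n);np.savez(n+"5.npz",**f)
    a,b,c,d=(110,270,180,380) if n=="scene" else (120,280,200,400)
    ims.append(cv2.resize(f["pixels"][a:b,c:d,::-1],None,fx=2,fy=2,interpolation=cv2.INTER_CUBIC))
    if n=="scene":ims[0]=cv2.resize(f["pixels"][a:b,c:d,::-1],None,fx=2,fy=2,interpolation=cv2.INTER_CUBIC)
cv2.imwrite("pics/both5.png",np.hstack(ims))
E
```

```text
{'t': 10.6, 'q': [0.5593, 0.7869, 0.2835, -0.3991, -1.9235, -2.0238], 'eef_pos': [0.4648, 0.2451, 0.1113], 'ee_rot': [-1.5948, 0.9386, 0.0607], 'force': [0.5887, -1.6629, 5.2005], 'moment': [0.0334, -1.6074, 0.4099], 'width': 0.012}
at [0.4648 0.2451 0.1113] target [0.4672 0.2455 0.1116] shift mm [ 1.1 -2.1  0.2] turn deg [ 0.55 -0.6  -1.49] F [ 0.6 -1.7  5.2] w 0.012
ik [ 0.56  0.77  0.27 -0.4  -1.9  -2.01] 0.0
opening by grasp point 0.978 y off mm -1.7
```

View pics/both5.png

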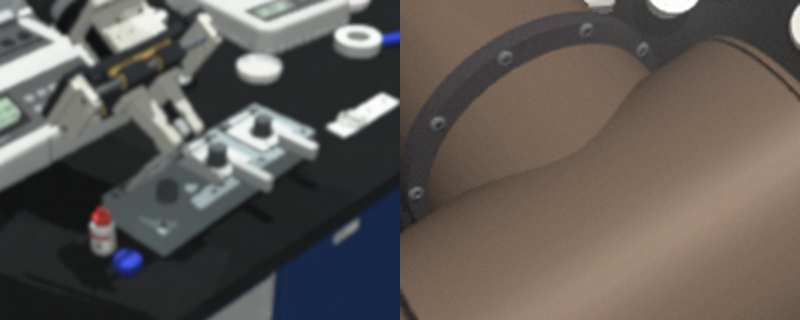

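The scene view shows the left cover held steeply open by the fingers at about (180,130), with its bolt bare at (167,190). The other two covers are flat, and the dropper (102,230) and cap (127,262) stand where they were. The arm blocks the top view. I'll do a stability check before handing in.

Call:
move_arm(
  deltas=[
    {"dp": [0,0,0],"rotation": [0,0,0]},
    {"dp": [0,0,0],"rotation": [0,0,0]},
  ],
)

```text
t: 10.87
eef_pos: [0.4648, 0.2451, 0.1112]
ee_rot: [-1.597, 0.934, 0.06]
force: [0.6, -1.7, 0.4]
width: 0.0118
```

```bash
python3 go.py 5 1.0 .0013 .004
python3 - <<'E'
from h import *
c0=dict(np.load("scene0.npz"));c5=dict(np.load("scene5.npz"))
for nm,lo,hi in(("red",(0,120,80),(10,255,255)),("blue",(110,150,80),(130,255,255))):
    for f in(c0,c5):
        m=cv2.inRange(cv2.cvtColor(f["pixels"],cv2.COLOR_RGB2HSV),lo,hi);m[:205]=0;m[255:]=0;m[:,:215]=0;m[:,260:]=0
        v,u=np.nonzero(m);print(nm,len(u),u.mean().round(1),v.mean().round(1))
from station import arm
s=arm.get_state();print(np.abs(s["qd"]).max())
E
```

```text
at [0.4648 0.2451 0.1112] target [0.4672 0.2455 0.1116] shift mm [ 1.1 -2.2  0.1] turn deg [ 0.62 -0.64 -1.21] F [ 0.6 -1.7  0.4] w 0.0118
ik [ 0.56  0.77  0.27 -0.4  -1.9  -2.01] 0.0
opening by grasp point 0.977 y off mm -1.7
red 65 230.2 217.7
red 64 229.8 217.7
blue 163 243.2 240.2
blue 162 243.3 240.1
0.020165579148085876
```

It's steady at about 0.98 rad with the grip firm, and neither the dropper nor the cap has moved. Handing in.

```bash
python3 -c "
from station import arm
print(arm.job_done())"
```

```text
the job is handed in; nothing more can be done
None
```

The loose bolt is the left one (bolt_1). Its cover is lifted to about 0.98 rad (56°), measured from the gripper's position, and I handed in with the gripper still holding it open.

- **Tapping:** I tapped right to left with all covers shut. The right bolt held at a 39 N push, and the middle one held at 24 N. The left one gave way at about 2 N and sank about 8 mm to its stop.
- **Opening:** I took the left cover's handle by its bar and swung it up round its hinge. At the last check the arm was practically still, the fingers were closed on the bar at 11.8 mm, and the force was under 2 N. The clock read 10.9 s of the 48 s allowed.
- **Other covers and small things:** In the last scene picture the other two covers are shut. The dropper and cap are within half a pixel of where they started.

Some checks were incomplete or above what I intended:
- **Cassette:** The arm blocked the top view and the block hid the cassette from the scene camera, so I couldn't check it at the end. The fingers never came below the bolt-head tops at that end of the block.
- **Right bolt tap:** That tap reached 39 N at the fingertips, harder than the 25 N I had meant to stay under.
- **Side force when gripping:** It reached about 35 N for a moment as the fingers closed on the handle, then eased to about 7 N.

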